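# Turn a shaft to its flat and hold a collar on it

### The arm

A 6-joint arm with a two-finger parallel gripper is mounted at the origin on a cart in front of the work surface, level with it; the furniture and walls round the work are solid. World frame = base frame: x ahead of the robot, y to its left, z up, the work surface at z = 0. Lengths are in m, angles in rad, forces in N, time in s.
With the tool pointing down it reaches from about 0.4 to 0.925 m from the base axis. Payload 12.5 kg.
Tool frame: the origin (TCP) lies at the very end of the fingers, on their centre line; the grasp point (between the pads) lies 19 mm behind it (env.grip_depth is the distance from the TCP to the grasp point, in m); z points along the fingers, y is the direction in which the jaws open and shut (so a half turn about z gives the same grasp; the last joint's range is limited). The gripper opens to 95 mm and grips with 3 to 60 N. Pads are 20 mm wide; open, the fingers measure 119 mm over their backs; the gripper's body (75 mm by 180 mm) begins 59 mm behind the grasp point.
Start: joints at [-0.106, 0.491, 1.559, -0, 1.092, -0.106], TCP at [0.625, 0, 0.215] pointing down, gripper open.
Joint ranges: [-3.1, 3.1], [-0.84, 2.19], [0.05, 2.79], [-1.13, 4.28], [0.06, 2.93], [-2.69, 2.69]. Speed limits (rad/s): [2.22, 2.22, 2.79, 3.14, 3.14, 3.14].

### API

Orientations are given as a rotation vector (axis times angle).
In Python, from cell import env gives the robot as it stands.
- The arm moves only by the tool step_arm, never from a script. Its arguments are lists of equal length, an entry for each row: "travel": the shift along the tool's x, y, z in mm, a list of three; "delta_rot": the turn, a rotation vector about the tool's x, y, z in degrees, a list of three; "jaw": the closure in counts, from 0 (fully open) to 255 (shut). In form: {"travel": [[dx, dy, dz], ...], "delta_rot": [[rx, ry, rz], ...], "jaw": [jaw, ...]}. A call has 1 to 20 rows; each row shifts and turns the commanded pose from where the row before left it, along the tool's axes as they then stand; what a row does not reach is not made up. A row lasts 1/8 s, in which the tool goes at most 62.5 mm and 10.7 degrees, less where a joint would pass 70% of its speed; a pose out of reach is approached as far as the arm can. A call is refused whole if a number of a shift passes 62.5 or a number of a turn 10.7, either way. A call with a gripper value outside its range is refused whole. The fingers move at their own pace and stop on an object; the grip force is fixed at half the most. Time passes only in rows, so rows that do not move let the fingers close. It gives the time, the measured TCP pose, the force and the opening at its end, in the units of the state.
- env.observe(): the state, without advancing time (a new reading comes with each control period).
- env.snapshot(name): name is "scene" or "side" or "wrist"; returns a dict with "pixels" (480x640x3 uint8, red, green, blue), "range_z" (480x640 float32, m along the optical axis (not along the pixel's ray), 0 where there is no reading), "fx", "fy", "cx", "cy" (pixels), "camera_from_world" (4x4, takes a point from world to camera coordinates). Camera axes: x right, y down, z forward; pixel columns grow to the right and rows downward; lengths in m; the calibration is good to about 2 mm. A picture is of the moment at which its call begins.
- env.finish_job(): hands the job in, once; it reports no verdict.
Trained networks look in the newest picture that a camera, given by its name, has taken for a name from the list of things; names that differ only in an ending like _2 or _b are one class to them, and where a whole thing is asked for, a point or a joint stands for the part that bears it (a point fixed in the world has none). Each returns a list of dicts, best first, with "confidence" (0 to 1); they miss things now and then, are a little off and sometimes report something else, mostly with a low value. They report only what shows in the picture. A call takes as long as a camera call. They do not tell look-alikes from the thing itself.
- env.boxes_of(camera, target): "at" ([x, y, z] in m, in the coordinates of the camera as it stood for that picture, good to about 4 mm: the middle of the surface that is visible of it).
- env.outline_of(camera, target): "mask" (480x640 bool, what is visible of it).
The state is a dict: "time": time; "joints": joint angles; "dq": joint speeds; "joint_torque": joint torques, N m; "position": TCP position; "tcp_rot": TCP orientation; "ft_force": force on the tool from outside, world axes, zero at the start; "ft_torque": the same for the moment, N m; "finger_gap": finger opening in m.
Only numpy, scipy, OpenCV 4.12 (cv2) and the standard library are available. Lean on these libraries where they do the work, as an engineer would, in place of code of your own. Each camera call takes 0.05 s, during which the arm holds its last target. There are 200 camera calls.

### The job

Pinch the upright shaft with one finger lying on its ground flat, turn it until the flat faces the red pointer squarely, and let go. Then take the dark set-screw collar out of the blue tray, leaving the other parts in the tray undisturbed, and slide it level down over the shaft with its set-screw on the flat until it hides the yellow band. Finish while still holding it there in the gripper, clear of the bearing housing and with the flat still facing the pointer, ready for a colleague to tighten the screw.

Things in the scene. Friction and masses are not known exactly. Their poses are not given: they have to be found in the camera images.
- stand: fixed grey bearing stand. Origin: centre of its underside on the bench, on the shaft's axis; z up. Round foot 100 mm across and 10 mm thick with four bolt heads, bearing housing at most 62 mm across up to z = 55 mm. The shaft stands upright out of it from z = 55 to 115 mm. A red wedge-shaped pointer lies on the side of its own -x axis, from 23 to 46 mm off the axis, top at z = 52 mm, pointing at the shaft.
- shaft (a joint): rotation of the shaft in the stand (rad), counterclockwise positive seen from above; 0 = the flat faces the red pointer (stand's -x). It turns stiffly (about 0.08 N m) and stays where it is left; stops at +-2.2. It starts between 0.4 and 1.4, so it has to be turned clockwise
- shaft_flat: ground flat of the shaft, a plane face 13.6 mm wide that runs from the tip (z = 115 mm) down to the housing. Origin: on the face, in its middle, at the height of the middle of the yellow band (z = 87 mm), 6.5 mm from the shaft's axis; its x axis points outward square to the flat, z up. It turns with the shaft. The shaft is 20 mm across, so it measures 16.5 mm from the flat to the round side behind; its tip has a 1.5 mm chamfer
- shaft_band (a point): point on the shaft's axis at the middle of the yellow painted band, which is 10 mm high (z = 82 to 92 mm), 28 mm below the shaft's tip; axes as the shaft: -x square out of the flat, z up
- tray: fixed blue open tray, 178 (x) by 258 (y) mm, 40 mm high, walls and floor 4 mm thick; origin centre of the underside. Six parts lie in it about 80 mm apart: the collar and five others
- collar: dark steel set-screw collar, a plain ring 42 mm across and 20 mm high, bore 22.4 mm, 0.1 to 0.2 kg, lying flat in the tray with its axis upright. Origin: centre of its underside, z up. Its brass set-screw enters on its own -x side, halfway up, and its 5 mm thick point juts into the bore to 7.5 mm from the axis; so the collar passes over the shaft only with the screw over the flat (within about 0.25 rad). A white line on the top face marks the screw's side
- collar_mid (a point): centre of the collar's bore, 10 mm above its underside
- collar_screw (a point): inner end of the set-screw, inside the bore, 7.5 mm from the collar's axis on its -x side, 10 mm above its underside; axes as the collar
- bearing_ring: brass flanged ring 33 mm across, 9 mm high, in the tray; leave it there
- sensor_nut: grey stepped nut 24 mm across, 21 mm high, in the tray; leave it there
- black_plug: black plug 16 x 31 x 18 mm, in the tray; leave it there
- vee_block_2: ground steel vee block 30 x 36 x 24 mm, in the tray; leave it there
- delivery_valve: stepped steel valve 13 x 33 x 13 mm, in the tray; leave it there
Mind the look-alikes: they are no part of the job. What is shaped like the collar but pink or purple is not meant.

How it is judged:
On the way, in this order (a step that is already met when the one before it is completed fails the run):
1. the shaft is pinched with a finger on its flat (over 2 N) and the flat faces the red pointer within 0.15 rad (value of joint shaft between -0.15 and 0.15 rad and contact force between the fingers and shaft_flat above 2 N), for 0.2 s.
2. the collar has been lifted out of the tray in the gripper (height (world z) of collar_mid above 0.07 m and contact force between the fingers and collar above 1 N), for 0.2 s.
At the end, for the whole second after the job is handed in: the gripper still holds the collar (over 2 N), at rest and level within 0.12 rad, round the shaft (axes within 4 mm) with its middle within 7 mm of the height of the band's middle and its set-screw over the flat (within 0.27 rad); the flat faces the pointer within 0.15 rad (value of joint shaft between -0.15 and 0.15 rad and horizontal distance between collar_mid and shaft_band below 0.004 m and z of collar_mid in the frame of shaft_band between -0.007 and 0.007 m and angle between the x axis of collar and the x axis of shaft_flat, either way round below 0.27 rad and x of collar_screw in the frame of shaft_flat above -0.002 m and angle between collar's own z axis and vertical below 0.12 rad and linear speed of collar below 0.02 m/s and contact force between the fingers and collar above 2 N); the arm keeps its last pose, push and grip.
It fails at once if another part in the tray is shifted by more than 40 mm (distance of any of bearing_ring, sensor_nut, black_plug, vee_block_2, delivery_valve from where it was at the start of the episode above 0.04 m).
It also fails if it takes over 53 s, if anything falls off the work surface, if the arm or the gripper's body presses on something with over 40 N, if the wrist force passes 120 N, or if a joint passes its speed limit or range.

## Working session

There is one attempt and no reset: what is moved stays moved. The work goes in short steps, Python scripts to look and compute and a tool call to move; the robot and the scene stay as the last step left them, time stands still between calls to the robot, and variables do not carry over. Pictures are saved under pics/ and viewed, about 8 in all and at most 12, crops included, and the job is handed in when it is done.

Besides the shell and the picture viewer there is one more tool, called in YAML: its name, and indented under it one key for each argument. step_arm: Moves the arm, as the interface text tells. Its arguments: {"type":"object","properties":{"travel":{"type":"array","items":{"type":"array","items":{"type":"number"}}},"delta_rot":{"type":"array","items":{"type":"array","items":{"type":"number"}}},"jaw":{"type":"array","items":{"type":"number"}}},"required":["travel","delta_rot","jaw"]}

```bash
mkdir -p pics; cat > h.py <<'E'
import numpy as np, cv2
from cell import env
def snap(n,f=None):
    s=env.snapshot(n)
    if f: cv2.imwrite('pics/'+f,s['pixels'][:,:,::-1])
    return s
def cloud(s):
    z=s['range_z']; v,u=np.mgrid[:480,:640]
    P=np.stack([(u-s['cx'])/s['fx']*z,(v-s['cy'])/s['fy']*z,z],-1)
    T=np.linalg.inv(s['camera_from_world'])
    W=P@T[:3,:3].T+T[:3,3]; W[z==0]=np.nan
    return W
def toworld(s,p):
    T=np.linalg.inv(s['camera_from_world']); return T[:3,:3]@np.array(p)+T[:3,3]
def topix(s,p):
    c=s['camera_from_world']@np.append(p,1); return s['fx']*c[0]/c[2]+s['cx'],s['fy']*c[1]/c[2]+s['cy']
E
python3 - <<'E'
from h import *
o=env.observe(); print(o['time'],o['position'],o['tcp_rot'])
ims=[]
for n in ['scene','side','wrist']:
    s=snap(n); ims.append(s['pixels'][:,:,::-1])
    T=np.linalg.inv(s['camera_from_world']); print(n,T[:3,3].round(3),T[:3,2].round(2),s['fx'])
    for t in ['stand','shaft_flat','shaft_band','collar','tray']:
        for d in env.boxes_of(n,t)[:3]:
            w=toworld(s,d['at']); print(n,t,round(d['confidence'],2),w.round(3),np.round(topix(s,w)))
cv2.imwrite('pics/a.png',ims[0]); cv2.imwrite('pics/b.png',np.hstack([cv2.resize(i,(400,300)) for i in ims[1:]]))
print(env.observe()['time'])
E
```

```text
0.0 [6.24755381e-01 5.10303376e-05 2.14042667e-01] [-2.22078895e+00 -2.22085273e+00  1.10731045e-03]
scene [-0.027  0.692  0.529] [ 0.6  -0.62 -0.52] 581.122942104505
scene stand 0.56 [ 0.474 -0.087  0.023] [417. 218.]
scene stand 0.41 [0.501 0.238 0.014] [272. 294.]
scene shaft_flat 0.15 [0.5   0.167 0.026] [306. 268.]
scene shaft_flat 0.15 [0.577 0.322 0.012] [195. 298.]
scene shaft_band 0.78 [ 0.472 -0.096  0.092] [425. 182.]
scene collar 0.92 [0.492 0.062 0.017] [355. 249.]
scene collar 0.84 [0.42  0.071 0.017] [386. 268.]
scene collar 0.66 [0.5   0.167 0.025] [307. 269.]
scene tray 0.68 [0.549 0.257 0.006] [242. 290.]
side [0.373 0.933 0.445] [ 0.18 -0.9  -0.4 ] 474.1238082864316
side stand 0.75 [ 0.48  -0.086  0.027] [358. 221.]
side shaft_band 0.73 [ 0.476 -0.093  0.089] [361. 196.]
side shaft_band 0.56 [0.498 0.178 0.015] [330. 280.]
side collar 0.88 [0.498 0.175 0.019] [331. 277.]
side collar 0.66 [0.501 0.048 0.019] [340. 248.]
side collar 0.62 [0.417 0.078 0.019] [379. 258.]
side tray 0.97 [0.545 0.263 0.007] [295. 306.]
side tray 0.31 [ 0.474 -0.085  0.026] [360. 222.]
wrist [0.626 0.079 0.385] [-0.   -0.28 -0.96] 411.3689159007378
wrist stand 0.83 [ 0.472 -0.08   0.01 ] [166. 286.]
wrist shaft_band 0.58 [ 0.476 -0.094  0.067] [149. 327.]
wrist collar 0.75 [0.424 0.07  0.019] [ 88. 129.]
wrist collar 0.67 [0.508 0.155 0.026] [173.  17.]
wrist collar 0.6 [0.503 0.059 0.022] [180. 142.]
wrist tray 0.78 [0.533 0.135 0.001] [215.  50.]
wrist tray 0.29 [0.591 0.152 0.033] [277.  20.]
0.9
```

View pics/a.png

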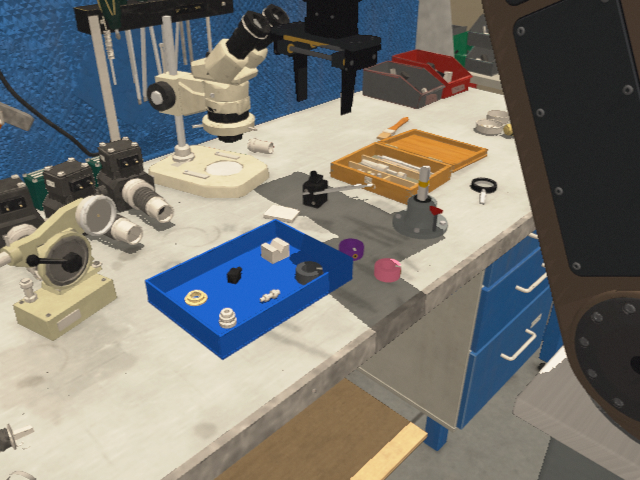

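View pics/b.png

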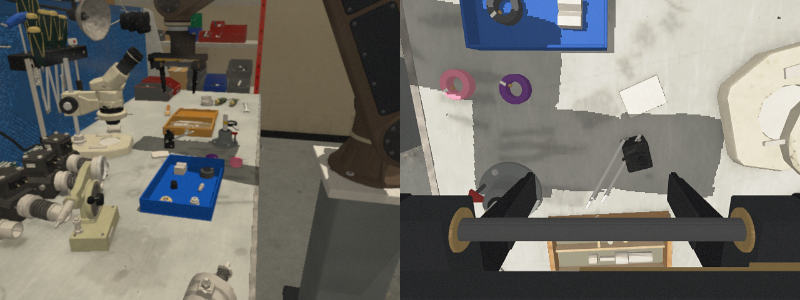

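Candidates in the scene image are the dark collar in the tray at (307,270), the purple ring at (351,249) and the pink ring at (387,268). The dark one in the tray fits the description. The stand is at (418,218) and its red pointer at (436,210). A black holder with a rod stands near it, from (315,190) to (372,183). Next I'll measure these and check the collar up close.

```bash
python3 - <<'E'
from h import *
s=snap('scene'); W=cloud(s); im=s['pixels'].astype(int)
r,g,b=im[...,0],im[...,1],im[...,2]
def rep(n,m): 
    p=W[m]; p=p[~np.isnan(p[:,0])]; print(n,len(p),np.median(p,0).round(3),np.percentile(p,2,axis=0).round(3),np.percentile(p,98,axis=0).round(3))
near=(np.hypot(W[...,0]-.475,W[...,1]+.09)<.07)
rep('red',near&(r>120)&(g<60)&(b<70)); rep('shaft',near&(W[...,2]>.06)&(W[...,2]<.14)&(np.hypot(W[...,0]-.475,W[...,1]+.095)<.02))
rep('yellow',near&(r>150)&(g>130)&(b<90))
bl=(b>120)&(r<50)&(W[...,2]>-.02)&(W[...,2]<.06)&(W[...,0]>.35)&(W[...,0]<.7)&(W[...,1]>.05)&(W[...,1]<.45)
rep('blue',bl); top=bl&(W[...,2]>.036)
p=W[top][:,:2].astype(np.float32); c=cv2.minAreaRect(p); print(c, cv2.boxPoints(c).round(3).tolist())
for t in ['collar','bearing_ring','sensor_nut','black_plug','vee_block_2','delivery_valve']:
    for d in env.boxes_of('scene',t)[:3]: print(t,round(d['confidence'],2),toworld(s,d['at']).round(3))
mb=(W[...,0]>.5)&(W[...,0]<.75)&(W[...,1]>-.15)&(W[...,1]<.12)&(W[...,2]>.02)&(W[...,2]<.14)
rep('holder',mb)
mb&=(W[...,0]<.6)
rep('rod',mb)
c1=cv2.resize(s['pixels'][240:300,265:405,::-1],(800,343),interpolation=cv2.INTER_CUBIC)
cv2.imwrite('pics/c.png',c1)
E
```

```text
red 2 [ 0.438 -0.098  0.052] [ 0.437 -0.099  0.052] [ 0.44  -0.097  0.053]
shaft 336 [ 0.475 -0.095  0.091] [ 0.47  -0.111  0.062] [ 0.486 -0.092  0.116]
yellow 6 [ 0.485 -0.097  0.086] [ 0.474 -0.112  0.082] [ 0.487 -0.095  0.091]
blue 10752 [0.555 0.264 0.006] [0.454 0.124 0.003] [0.63  0.369 0.041]
((0.542472243309021, 0.24022579193115234), (0.25942206382751465, 0.18121954798698425), 89.89227294921875) [[0.4519999921321869, 0.11100000143051147], [0.6330000162124634, 0.10999999940395355], [0.6330000162124634, 0.3700000047683716], [0.4519999921321869, 0.3700000047683716]]
collar 0.66 [0.419 0.072 0.019]
collar 0.61 [0.496 0.06  0.015]
collar 0.56 [0.497 0.166 0.025]
bearing_ring 0.5 [0.578 0.322 0.014]
sensor_nut 0.75 [0.503 0.324 0.021]
black_plug 0.69 [0.573 0.25  0.02 ]
black_plug 0.49 [0.501 0.324 0.018]
vee_block_2 0.63 [0.577 0.164 0.019]
vee_block_2 0.43 [0.499 0.167 0.027]
delivery_valve 0.52 [0.499 0.239 0.015]
delivery_valve 0.51 [0.497 0.326 0.019]
holder 2041 [ 0.627 -0.023  0.033] [ 0.505 -0.149  0.02 ] [0.724 0.117 0.062]
rod 725 [0.551 0.114 0.03 ] [ 0.501 -0.15   0.02 ] [0.598 0.117 0.041]
```

View pics/c.png

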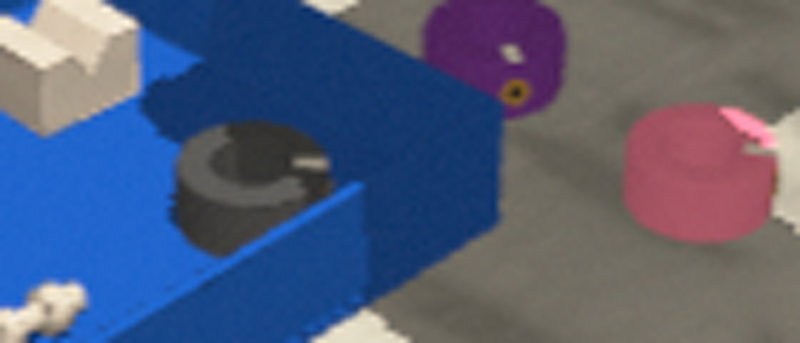

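The crop confirms the choice. The dark collar is in the tray with its white mark at (310,162) in the crop, pointing to image right, roughly towards world (-x,-y). The purple and pink rings are outside the tray. Next I move above the shaft for a close look.

step_arm:
  travel:
    - [-20,-29,0]
    - [-20,-29,0]
    - [-20,-29,10]
    - [-20,-29,15]
    - [-20,-28,15]
    - [0,0,10]
    - [0,0,0]
  delta_rot:
    - [0,0,0]
    - [0,0,0]
    - [0,0,0]
    - [0,0,0]
    - [0,0,0]
    - [0,0,0]
    - [0,0,0]
  jaw: [0,0,0,0,0,0,0]

```text
time: 2.12
position: [0.4815, -0.0999, 0.1644]
tcp_rot: [-2.222, -2.221, -0.0]
ft_force: [0.8, -0.0, -0.5]
finger_gap: 0.095
```

```bash
cat > m.py <<'E'
from h import *
s=snap('wrist'); W=cloud(s); im=s['pixels']
o=env.observe(); print(o['time'],o['position'].__repr__(),o['tcp_rot'],o['ft_force'])
i=im.astype(int); r,g,b=i[...,0],i[...,1],i[...,2]
near=(np.hypot(W[...,0]-.48,W[...,1]+.1)<.06)
p=W[near&(r>100)&(g<.5*r)&(b<.5*r)]; print('red',len(p),p.mean(0).round(4),p.min(0).round(3),p.max(0).round(3))
t=near&(W[...,2]>.110)&(W[...,2]<.122)&(np.hypot(W[...,0]-.48,W[...,1]+.1)<.02); p=W[t]
print('tip',len(p),p.mean(0).round(4),p.min(0).round(4),p.max(0).round(4))
hous=near&(W[...,2]>.05)&(W[...,2]<.06); 
if hous.sum(): print('hous',cv2.minEnclosingCircle(W[hous][:,:2].astype(np.float32)))
u,v=topix(s,[.48,-.1,.115]); u,v=int(u),int(v); print(u,v)
y0=max(0,min(v-75,330)); x0=max(0,min(u-100,440))
cv2.imwrite('pics/d.png',cv2.resize(im[y0:y0+150,x0:x0+200,::-1],(800,600),interpolation=cv2.INTER_CUBIC)); print(x0,y0)
print(env.observe()['time'])
E
python3 m.py
```

```text
2.175 array([ 0.48181781, -0.09979045,  0.16476109]) [2.22096263e+00 2.22142265e+00 4.95228340e-04] [ 0.43585093  1.28588317 -0.14074488]
red 557 [ 0.4436 -0.0909  0.0523] [ 0.433 -0.098  0.046] [ 0.456 -0.079  0.055]
tip 848 [ 0.4795 -0.1021  0.1151] [ 0.4705 -0.1131  0.1101] [ 0.4882 -0.0931  0.1174]
hous ((0.46785369515419006, -0.10088536143302917), 0.036572087556123734)
318 263
218 188
2.175
```

View pics/d.png

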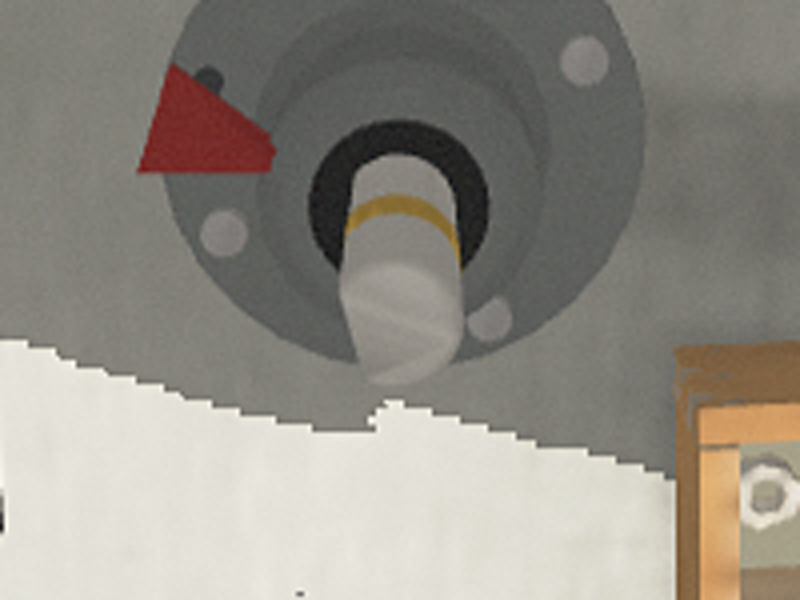

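The pointer lies left of the shaft in the crop, with its base from (170,65) to (135,172) and its tip at (275,150). The D-shaped tip at (400,325) has its flat edge running from (342,290) to (368,382), facing left and slightly down. A numeric fit will give the axis and both angles.

```bash
python3 - <<'E'
from h import *
from scipy.optimize import least_squares
s=snap('wrist'); W=cloud(s); i=s['pixels'].astype(int); r,g,b=i[...,0],i[...,1],i[...,2]
near=np.hypot(W[...,0]-.48,W[...,1]+.1)<.065
red=near&(r>100)&(g<.5*r)&(b<.5*r)
T=np.linalg.inv(s['camera_from_world'])
def plane(uv,z):
    d=np.c_[(uv[:,0]-s['cx'])/s['fx'],(uv[:,1]-s['cy'])/s['fy'],np.ones(len(uv))]@T[:3,:3].T
    return (T[:3,3]+d*((z-T[2,3])/d[:,2])[:,None])[:,:2]
R=W[red&(W[...,2]>.049)][:,:2]
_,tri=cv2.minEnclosingTriangle(R.astype(np.float32)[:,None]); print('tri',tri[:,0].round(4).tolist())
foot=near&(W[...,2]>.004)&(W[...,2]<.02)
print('foot',cv2.minEnclosingCircle(W[foot][:,:2].astype(np.float32)), 'hous',end=' ')
h=near&(W[...,2]>.051)&(W[...,2]<.06)&~red&(np.hypot(W[...,0]-.479,W[...,1]+.102)<.035); p=W[h][:,:2]; print(len(p),p.min(0),p.max(0))
# tip
m=(near&(W[...,2]>.109)&(W[...,2]<.122)&(np.hypot(W[...,0]-.48,W[...,1]+.102)<.016)).astype(np.uint8)
P=W[m>0]; hull=cv2.convexHull(P[:,:2].astype(np.float32))[:,0]; print('hull',(hull*1e3).round(1).tolist())
ph=np.linspace(0,2*np.pi,72,endpoint=False); n=np.c_[np.cos(ph),np.sin(ph)]
H=(P[:,:2]@n.T).max(0)
def model(q):
    t=np.linspace(-np.pi,np.pi,721); D=np.c_[np.cos(t),np.sin(t)]*10e-3; a=q[2]
    D=D[D@[np.cos(a),np.sin(a)]<=6.5e-3]+q[:2]; return (D@n.T).max(0)
best=min((least_squares(lambda q:model(q)-H,[.479,-.102,a],x_scale=[1e-3,1e-3,.1],diff_step=1e-3,loss='soft_l1',f_scale=1e-3) for a in np.pi+np.arange(0,1.5,.25)),key=lambda f:f.cost)
print('tip fit',best.x.round(4),'ccw from -x',best.x[2]-np.pi, best.cost)
# image contour of the flat-looking ellipse at finer thresholds: top plane height
print('z top',np.percentile(P[:,2],[5,50,95]))
E
```

```text
tri [[0.46230000257492065, -0.09759999811649323], [0.4320000112056732, -0.09799999743700027], [0.43849998712539673, -0.07909999787807465]]
foot ((0.4784262776374817, -0.10329611599445343), 0.04991080239415169) hous 2523 [ 0.45333621 -0.12608262] [ 0.50373759 -0.07807921]
hull [[488.0, -100.69999694824219], [487.8999938964844, -100.30000305175781], [487.3999938964844, -99.0], [486.79998779296875, -98.0], [485.0, -95.0999984741211], [482.20001220703125, -94.0], [481.6000061035156, -93.80000305175781], [479.3999938964844, -93.4000015258789], [478.79998779296875, -93.30000305175781], [477.6000061035156, -93.30000305175781], [475.8999938964844, -93.5], [474.70001220703125, -94.0], [473.5, -94.69999694824219], [473.0, -95.0999984741211], [472.5, -95.5], [471.20001220703125, -96.5999984741211], [470.70001220703125, -97.0999984741211], [470.70001220703125, -99.5999984741211], [470.79998779296875, -99.80000305175781], [471.29998779296875, -102.0], [473.5, -110.4000015258789], [474.6000061035156, -112.80000305175781], [476.3999938964844, -113.19999694824219], [480.3999938964844, -113.30000305175781], [484.5, -111.19999694824219], [485.1000061035156, -110.69999694824219], [487.3999938964844, -107.5999984741211], [487.8999938964844, -106.5]]
tip fit [ 0.4785 -0.1033  3.3711] ccw from -x 0.22948464910864708 1.2299409319736392e-06
z top [0.11166708 0.11528904 0.11648609]
```

Foot and tip fits agree: the axis is at (0.4785, -0.1033). The flat's normal is about 0.28 rad ccw from -x and the pointer about 0.33 rad cw, so the shaft needs about 0.61 rad cw. Next I pinch it.

step_arm:
  travel:
    - [-3,-1.6,0]
    - [0,0,12]
    - [0,0,15]
    - [0,0,15]
    - [0,0,15]
    - [0,0,15]
    - [0,0,15]
    - [0,0,0]
    - [0,0,0]
    - [0,0,0]
    - [0,0,0]
    - [0,0,0]
    - [0,0,0]
    - [0,0,0]
    - [0,0,0]
    - [0,0,0]
  delta_rot:
    - [0,0,-8]
    - [0,0,-8]
    - [0,0,0]
    - [0,0,0]
    - [0,0,0]
    - [0,0,0]
    - [0,0,0]
    - [0,0,0]
    - [0,0,0]
    - [0,0,0]
    - [0,0,0]
    - [0,0,0]
    - [0,0,0]
    - [0,0,0]
    - [0,0,0]
    - [0,0,0]
  jaw: [0,0,0,0,0,0,0,0,255,255,255,255,255,255,255,255]

```text
time: 4.22
position: [0.4794, -0.103, 0.0776]
tcp_rot: [1.891, 2.509, 0.0]
ft_force: [0.2, 0.5, 0.9]
finger_gap: 0.0204
```

```bash
python3 - <<'E'
from h import *
o=env.observe(); print({k:np.round(v,4) for k,v in o.items()})
E
```

```text
{'time': np.float64(4.225), 'joints': array([-0.3464,  0.5054,  2.0216,  0.    ,  0.6146, -0.6257]), 'dq': array([ 0.0017, -0.0017,  0.0015,  0.0009, -0.0009, -0.0011]), 'joint_torque': array([-1.70000e-03, -5.14315e+01, -1.50673e+01,  2.65000e-02,
        7.79000e-02,  2.00000e-04]), 'position': array([ 0.4794, -0.103 ,  0.0776]), 'tcp_rot': array([1.8907, 2.509 , 0.    ]), 'ft_force': array([0.1524, 0.4658, 0.937 ]), 'ft_torque': array([ 0.0187,  0.0038, -0.0057]), 'finger_gap': np.float64(0.0204)}
```

step_arm:
  travel:
    - [0,0,0]
    - [0,0,0]
    - [0,0,0]
  delta_rot:
    - [0,0,0]
    - [0,0,0]
    - [0,0,0]
  jaw: [255,255,255]

```text
time: 4.6
position: [0.4792, -0.103, 0.0776]
tcp_rot: [-1.89, -2.509, 0.0]
ft_force: [-2.4, -2.5, 0.7]
finger_gap: 0.0162
```

step_arm:
  travel:
    - [-0.2,0,0]
    - [-0.2,0,0]
    - [-0.2,0,0]
    - [-0.2,0,0]
    - [-0.2,0,0]
    - [0,0,0]
    - [0,0,0]
    - [0,0,0]
  delta_rot:
    - [0,0,7]
    - [0,0,7]
    - [0,0,7]
    - [0,0,7]
    - [0,0,7]
    - [0,0,0]
    - [0,0,0]
    - [0,0,0]
  jaw: [255,255,255,255,255,255,255,255]

```text
time: 5.6
position: [0.4796, -0.104, 0.0776]
tcp_rot: [2.556, 1.826, 0.0]
ft_force: [-0.1, -2.1, -0.8]
finger_gap: 0.0163
```

```bash
python3 - <<'E'
from h import *
from scipy.spatial.transform import Rotation as Ro
s=snap('wrist','e0.png'); cv2.imwrite('pics/e.png',cv2.resize(s['pixels'][160:310,218:418,::-1],(800,600),interpolation=cv2.INTER_CUBIC))
o=env.observe(); y=Ro.from_rotvec(o['tcp_rot']).as_matrix()[:,1]; print(o['time'],np.arctan2(y[1],y[0]),o['position'],o['ft_force'],o['ft_torque'],o['finger_gap'])
W=cloud(s); i=s['pixels'].astype(int); r,g,b=i[...,0],i[...,1],i[...,2]
red=(np.hypot(W[...,0]-.4785,W[...,1]+.103)<.06)&(r>100)&(g<.5*r)&(b<.5*r)&(W[...,2]>.049)
_,tri=cv2.minEnclosingTriangle(W[red][:,:2].astype(np.float32)[:,None]); print(red.sum(),tri[:,0].round(4).tolist())
E
```

```text
5.65 -0.3304907787477659 [ 0.47960229 -0.10400795  0.07763535] [ 0.01534682 -3.33183984 -1.28904362] [-0.33542868 -0.02454635  0.00346791] 0.01641390011228797
1059 [[0.4634000062942505, -0.09769999980926514], [0.44190001487731934, -0.0982000008225441], [0.4300000071525574, -0.0723000019788742]]
```

View pics/e.png

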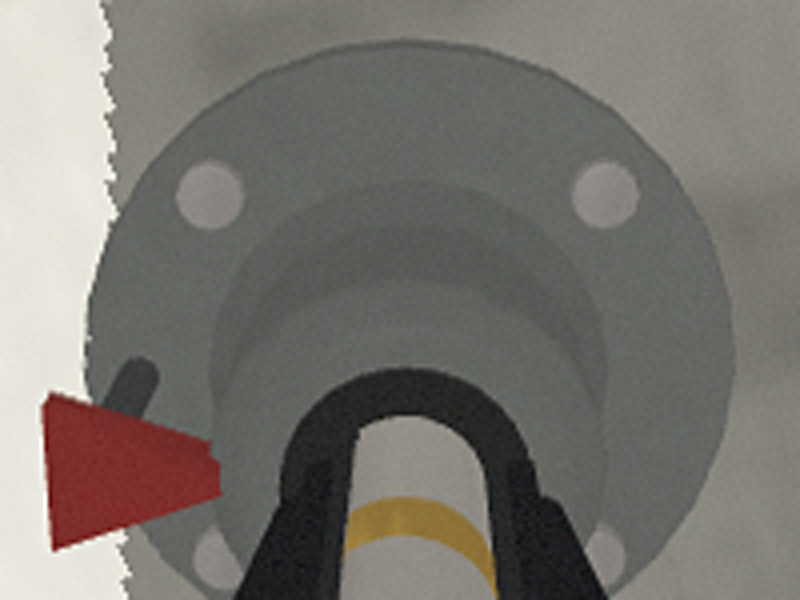

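The picture shows the pointer level with the jaws: its base edge at (48,470) is upright, its tip is at (220,480), and the bolts at (210,195) and (605,195) are level. The flat therefore faces the pointer, with gap 16.4 mm and yaw -0.330. Now I let go and move over the tray.

step_arm:
  travel:
    - [0,0,0]
    - [0,0,0]
    - [0,0,0]
    - [0,0,-25]
    - [0,0,-30]
    - [0,0,-30]
    - [44,-12,-10]
    - [44,-12,0]
    - [44,-12,0]
    - [44,-12,0]
    - [44,-12,0]
    - [42,-11,0]
    - [0,0,0]
    - [0,0,0]
  delta_rot:
    - [0,0,0]
    - [0,0,0]
    - [0,0,0]
    - [0,0,0]
    - [0,0,0]
    - [0,0,0]
    - [0,0,0]
    - [0,0,0]
    - [0,0,0]
    - [0,0,0]
    - [0,0,0]
    - [0,0,0]
    - [0,0,0]
    - [0,0,0]
  jaw: [0,0,0,0,0,0,0,0,0,0,0,0,0,0]

```text
time: 7.4
position: [0.4974, 0.1666, 0.1725]
tcp_rot: [2.557, 1.825, -0.001]
ft_force: [-0.8, -0.0, -0.3]
finger_gap: 0.0953
```

```bash
cat > c.py <<'E'
from h import *
from scipy.optimize import least_squares
from scipy.spatial.transform import Rotation as Ro
s=snap('wrist'); W=cloud(s); im=s['pixels']; i=im.astype(int)
o=env.observe(); y=Ro.from_rotvec(o['tcp_rot']).as_matrix()[:,1]; print(o['time'],'yaw',np.arctan2(y[1],y[0]),o['position'],o['finger_gap'])
d=np.hypot(W[...,0]-.498,W[...,1]-.167)
blue=(i[...,2]>1.6*i[...,0]+20)
m=(d<.035)&(W[...,2]>.02)&(W[...,2]<.03)&~blue; P=W[m][:,:2]
print(len(P),'z',np.median(W[m][:,2]),P.min(0).round(4),P.max(0).round(4))
c,R=cv2.minEnclosingCircle(P.astype(np.float32)); print('circle',c,R)
ring=P[np.hypot(*(P-c).T)>.018]
w=m&(i.min(-1)>130); Q=W[w][:,:2]
if len(Q): q=Q.mean(0)-c; print('mark',len(Q),Q.mean(0),'angle deg',np.degrees(np.arctan2(q[1],q[0])),np.hypot(*q))
u,v=map(int,topix(s,[*c,.024])); x0=max(0,min(u-100,440)); y0=max(0,min(v-75,330)); print(u,v,x0,y0)
cv2.imwrite('pics/f.png',cv2.resize(im[y0:y0+150,x0:x0+200,::-1],(800,600),interpolation=cv2.INTER_CUBIC))
E
python3 c.py
```

```text
7.45 yaw -0.33199603097523583 [0.49748457 0.16615727 0.17259988] 0.09531819516604423
1480 z 0.024386092379957286 [0.4801 0.1421] [0.5209 0.1829]
circle (0.5004605054855347, 0.1621464639902115) 0.020953699946403503
mark 48 [0.48811612 0.15192334] angle deg -140.3698159765616 0.016027977756371874
327 224 227 149
```

View pics/f.png

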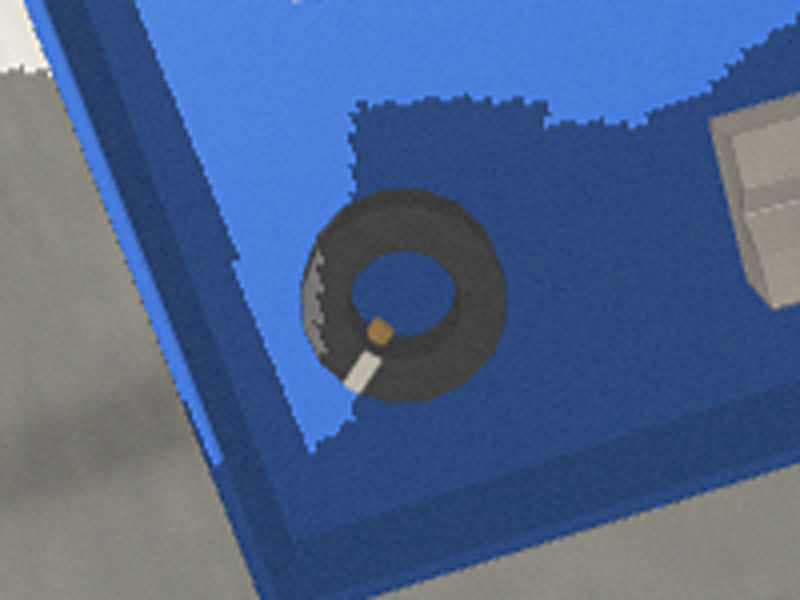

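The crop shows the dark collar centred at (403,290), with the white mark at (362,372) and the brass screw point at (379,330), pointing down-left. The lit rim at (315,300) may bias the mark angle, so I'll refine it without that part.

```bash
python3 - <<'E'
from h import *
s=snap('wrist'); W=cloud(s); i=s['pixels'].astype(int); c=np.array([.5005,.1621])
d=np.hypot(W[...,0]-c[0],W[...,1]-c[1])
for th in (150,170,190):
    w=(d<.022)&(W[...,2]>.02)&(i.min(-1)>th); n,l,st,ce=cv2.connectedComponentsWithStats(w.astype(np.uint8))
    for k in range(1,n):
        if st[k,4]>5:
            q=W[l==k][:,:2]-c; qm=q.mean(0); dv=np.linalg.svd(q-qm)[2][0]; print(th,st[k,4],ce[k],np.degrees(np.arctan2(qm[1],qm[0])),np.hypot(*qm),'line',np.degrees(np.arctan2(dv[1],dv[0])))
br=(d<.014)&(i[...,0]>i[...,2]+40); q=np.nanmean(W[br],0); print('brass',br.sum(),q,np.degrees(np.arctan2(q[1]-c[1],q[0]-c[0])))
bl=(i[...,2]>1.6*i[...,0]+20)&(W[...,2]>.035); print('rim',np.nanmin(W[bl],0))
E
```

```text
150 45 [316.77777778 241.22222222] -140.52762355682034 0.01622015328772355 line -140.2717578364883
brass 27 [0.49350267 0.15637618 0.01628628] -140.71683125295834
rim [0.45444164 0.11068762 0.03500682]
```

The screw points at -140.5° (mark and brass point agree). The grasp yaw is therefore -50.5°, jaws square to the screw, which means turning +31.5° about tool z.

step_arm:
  travel:
    - [-3.1,4.2,0]
    - [0,0,0]
    - [0,0,30]
    - [0,0,30]
    - [0,0,30]
    - [0,0,30]
    - [0,0,20]
    - [0,0,14.5]
    - [0,0,10]
    - [0,0,0]
    - [0,0,0]
    - [0,0,0]
    - [0,0,0]
    - [0,0,0]
    - [0,0,0]
    - [0,0,0]
  delta_rot:
    - [0,0,10.5]
    - [0,0,10.5]
    - [0,0,10.5]
    - [0,0,0]
    - [0,0,0]
    - [0,0,0]
    - [0,0,0]
    - [0,0,0]
    - [0,0,0]
    - [0,0,0]
    - [0,0,0]
    - [0,0,0]
    - [0,0,0]
    - [0,0,0]
    - [0,0,0]
    - [0,0,0]
  jaw: [95,95,95,95,95,95,95,95,95,95,95,255,255,255,255,255]

```text
time: 9.5
position: [0.5008, 0.1626, 0.0085]
tcp_rot: [2.957, 1.062, 0.001]
ft_force: [-0.7, -0.2, 5.3]
finger_gap: 0.0418
```

The gap of 41.8 mm matches the 42 mm collar. Now I lift it, travel beside the shaft and turn to the final yaw of -108.9°.

step_arm:
  travel:
    - [0,0,-15]
    - [0,0,-30]
    - [0,0,-40]
    - [0,0,-40]
    - [0,0,-16.5]
    - [-20.6,14.3,0]
    - [-28,19.5,0]
    - [-30,21,0]
    - [-30,21,0]
    - [-30,21,0]
    - [-30,21,0]
    - [-24,16.5,0]
    - [-20,14,0]
  delta_rot:
    - [0,0,0]
    - [0,0,0]
    - [0,0,0]
    - [0,0,0]
    - [0,0,0]
    - [0,0,0]
    - [0,0,0]
    - [0,0,0]
    - [0,0,0]
    - [0,0,0]
    - [0,0,0]
    - [0,0,0]
    - [0,0,0]
  jaw: [255,255,255,255,255,255,255,255,255,255,255,255,255]

```text
time: 11.12
position: [0.4303, -0.0881, 0.1503]
tcp_rot: [2.957, 1.061, 0.0]
ft_force: [2.0, -0.1, -2.6]
finger_gap: 0.0421
```

step_arm:
  travel:
    - [0,0,0]
    - [0,0,0]
    - [0,0,0]
    - [0,0,0]
    - [0,0,0]
    - [0,0,0]
    - [0,0,0]
    - [0,0,0]
  delta_rot:
    - [0,0,9.7]
    - [0,0,9.7]
    - [0,0,9.7]
    - [0,0,9.7]
    - [0,0,9.8]
    - [0,0,9.8]
    - [0,0,0]
    - [0,0,0]
  jaw: [255,255,255,255,255,255,255,255]

```text
time: 12.12
position: [0.4308, -0.087, 0.1499]
tcp_rot: [3.1, -0.51, 0.0]
ft_force: [-0.5, -0.7, -2.1]
finger_gap: 0.0419
```

```bash
cat > g.py <<'E'
from h import *
from scipy.optimize import least_squares
from scipy.spatial.transform import Rotation as Ro
s=snap('wrist'); W=cloud(s); im=s['pixels']; i=im.astype(int)
o=env.observe(); R=Ro.from_rotvec(o['tcp_rot']).as_matrix(); p0=o['position']; print(o['time'],'yaw',np.degrees(np.arctan2(R[1,1],R[0,1])),p0,o['finger_gap'],'tilt',R[:,2].round(4))
# cloud in tool frame
L=(W-p0)@R
z=W[...,2]; top=p0[2]+.0155
rr=np.hypot(L[...,0],L[...,1])
col=(rr<.026)&(z>top-.006)&(z<top+.006)&(i.max(-1)<110)
P=W[col]; print('collar top n',len(P),'z med',np.median(P[:,2]))
A=np.c_[P[:,:2]-P[:,:2].mean(0),np.ones(len(P))]; k=np.linalg.lstsq(A,P[:,2],rcond=None)[0]; print('slope',k[:2].round(3))
hull=cv2.convexHull(P[:,:2].astype(np.float32))[:,0]
c,Rr=cv2.minEnclosingCircle(P[:,:2].astype(np.float32)); c=np.array(c); print('collar',c.round(4),Rr)
w=(rr<.026)&(abs(z-top)<.006)&(i.min(-1)>130); 
if w.sum(): q=W[w][:,:2].mean(0); print('mark',w.sum(),q.round(4),np.degrees(np.arctan2(*(q-c)[::-1])))
b=(rr<.018)&(i[...,0]>i[...,2]+40)&(z>p0[2]-.02); 
if b.sum(): q=np.nanmean(W[b],0); print('brass',b.sum(),q.round(4),np.degrees(np.arctan2(*(q[:2]-c)[::-1])))
ax=np.array([.4785,-.1033]); m=(z>.109)&(z<.121)&(np.hypot(W[...,0]-ax[0],W[...,1]-ax[1])<.016)
P=W[m]; ph=np.linspace(0,2*np.pi,72,endpoint=False); n=np.c_[np.cos(ph),np.sin(ph)]; H=(P[:,:2]@n.T).max(0)
def model(q):
    t=np.linspace(-np.pi,np.pi,721); D=np.c_[np.cos(t),np.sin(t)]*10e-3; a=q[2]
    D=D[D@[np.cos(a),np.sin(a)]<=6.5e-3]+q[:2]; return (D@n.T).max(0)
f=min((least_squares(lambda q:model(q)-H,[*ax,a],x_scale=[1e-3,1e-3,.1],diff_step=1e-3,loss='soft_l1',f_scale=1e-3) for a in np.pi-np.arange(-.2,1,.2)),key=lambda f:f.cost)
print('tip',len(P),f.x[:2].round(4),np.degrees(f.x[2]),f.cost,'z',np.percentile(P[:,2],[50,95]))
d=R.T@np.append(f.x[:2]-c,0); print('collar->shaft in tool x,y mm',d[:2]*1e3)
cv2.imwrite('pics/g.png',cv2.resize(im[140:440,120:520,::-1],(800,600),interpolation=cv2.INTER_CUBIC))
E
python3 g.py
```

```text
12.175 yaw -108.7191852420642 [ 0.43078721 -0.08706122  0.14984449] 0.04183155179084247 tilt [ 2.e-04 -1.e-04 -1.e+00]
collar top n 5499 z med 0.16566588050501516
slope [-0.005  0.003]
collar [ 0.4331 -0.0878] 0.025041192770004272
mark 36 [ 0.4183 -0.0816] 157.32718651934778
brass 123 [ 0.422  -0.0829  0.1573] 156.2104549979265
tip 1127 [ 0.4787 -0.1037] 165.13854554908704 1.553845777140213e-06 z [0.11529903 0.11653623]
collar->shaft in tool x,y mm [48.27580298  0.40506007]
```

View pics/g.png

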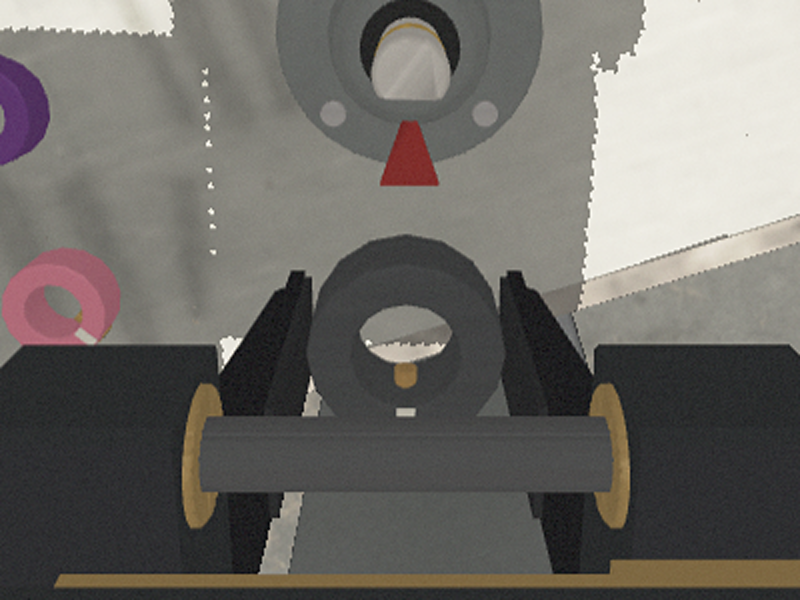

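The picture shows the flat edge level at (375–447, 98), facing the pointer at (409,150). The collar is held with its screw at (405,375) and mark at (405,411) straight towards the pointer side. The circle fit picked up the fingers (r = 25 mm), so I'll refit the collar centre from its clean top-face edges.

```bash
python3 - <<'E'
from h import *
from scipy.optimize import least_squares
from scipy.spatial.transform import Rotation as Ro
s=snap('wrist'); W=cloud(s); i=s['pixels'].astype(int)
o=env.observe(); R=Ro.from_rotvec(o['tcp_rot']).as_matrix(); p0=o['position']
L=((W-p0)@R)*1e3; zt=np.median(W[(np.hypot(L[...,0],L[...,1])<18)&(abs(W[...,2]-.1655)<.003)][:,2]); print('top z',zt)
m=(abs(W[...,2]-zt)<.0015)&(np.hypot(L[...,0],L[...,1])<26)&(abs(L[...,1])<20); P=L[m][:,:2]
E=[];B=[]
for y in np.arange(-14,14.1,1):
    q=P[abs(P[:,1]-y)<.5]
    if len(q): E.append([q[:,0].max(),y])
    if abs(y)<=7:
        a=q[q[:,0]>3][:,0]; b=q[q[:,0]<-3][:,0]
        B.append([a.min(),y]); 
E=np.array(E);B=np.array(B)
fo=lambda r,D,g:least_squares(lambda c:np.hypot(*(D-c).T)-r,g,loss='soft_l1',f_scale=.5)
a=fo(21,E,[0,0]); b=fo(11.2,B,[0,0]); print('outer',a.x,np.abs(a.fun).mean(),'bore',b.x,np.abs(b.fun).mean())
t=(R.T@(np.array([.4787,-.1037,.115])-p0))*1e3; print('tip in tool',t)
print(o['time'],o['ft_force'])
E
```

```text
top z 0.16578974304931918
outer [-1.29714873 -0.76950423] 0.2114000115344886 bore [-0.60270438 -0.98532278] 0.19815796690580936
tip in tool [50.69666606  0.37403452 34.80672094]
12.225 [ 0.50292685  0.16627844 -1.64724869]
```

The camera puts the shaft about (51.6, 1.25) mm from the collar in tool x,y, and kinematics give (50.8, 0.3). I take (51.3, 0.9). The collar's middle is 5.6 mm above the TCP, so the final TCP height is about 81.4 mm.

step_arm:
  travel:
    - [10,0.9,0]
    - [16,0,0]
    - [15.3,0,5]
    - [10,0,10]
    - [0,0,10]
    - [0,0,4]
    - [0,0,4]
    - [0,0,3]
    - [0,0,0]
  delta_rot:
    - [0,0,0]
    - [0,0,0]
    - [0,0,0]
    - [0,0,0]
    - [0,0,0]
    - [0,0,0]
    - [0,0,0]
    - [0,0,0]
    - [0,0,0]
  jaw: [255,255,255,255,255,255,255,255,255]

```text
time: 13.35
position: [0.479, -0.1045, 0.1136]
tcp_rot: [-3.099, 0.516, -0.0]
ft_force: [1.3, -0.3, -2.4]
finger_gap: 0.0418
```

step_arm:
  travel:
    - [0,0,3]
    - [0,0,3]
    - [0,0,3]
    - [0,0,3]
    - [0,0,0]
  delta_rot:
    - [0,0,0]
    - [0,0,0]
    - [0,0,0]
    - [0,0,0]
    - [0,0,0]
  jaw: [255,255,255,255,255]

```text
time: 13.98
position: [0.479, -0.1045, 0.1014]
tcp_rot: [-3.099, 0.516, 0.001]
ft_force: [0.7, 0.3, -2.1]
finger_gap: 0.0417
```

step_arm:
  travel:
    - [0,0,4]
    - [0,0,4]
    - [0,0,4]
    - [0,0,4]
    - [0,0,4]
    - [0,0,0]
    - [0,0,0]
    - [0,0,0]
  delta_rot:
    - [0,0,0]
    - [0,0,0]
    - [0,0,0]
    - [0,0,0]
    - [0,0,0]
    - [0,0,0]
    - [0,0,0]
    - [0,0,0]
  jaw: [255,255,255,255,255,255,255,255]

```text
time: 14.98
position: [0.4792, -0.1046, 0.0818]
tcp_rot: [3.099, -0.516, 0.001]
ft_force: [-0.1, -0.5, -2.3]
finger_gap: 0.0417
```

```bash
python3 - <<'E'
from h import *
s=snap('wrist'); W=cloud(s); z=W[...,2]; i=s['pixels'].astype(int)
o=env.observe(); print(o['time'],o['position'],o['ft_force'],o['ft_torque'],o['finger_gap'],np.abs(o['dq']).max())
d=np.hypot(W[...,0]-.4785,W[...,1]+.1035)
m=(d<.019)&(d>.013)&(z>.085)&(z<.108); print('collar top',m.sum(),np.median(z[m]))
sc=snap('scene'); si=snap('side')
def crop(s,c,w,h):
    u,v=map(int,topix(s,c)); return cv2.resize(s['pixels'][v-h:v+h,u-w:u+w,::-1],(400,400),interpolation=cv2.INTER_CUBIC)
cv2.imwrite('pics/i.png',np.hstack([crop(s,[.4785,-.1035,.1],70,70),crop(sc,[.4785,-.1035,.08],40,40)]))
E
```

```text
15.025 [ 0.47919695 -0.10457472  0.0817819 ] [ 0.28665951 -0.03820636 -1.07736828] [ 0.13571046  0.14465168 -0.0448411 ] 0.041455452969135415 0.0018079920670818856
collar top 2429 0.097787923854771
```

View pics/i.png

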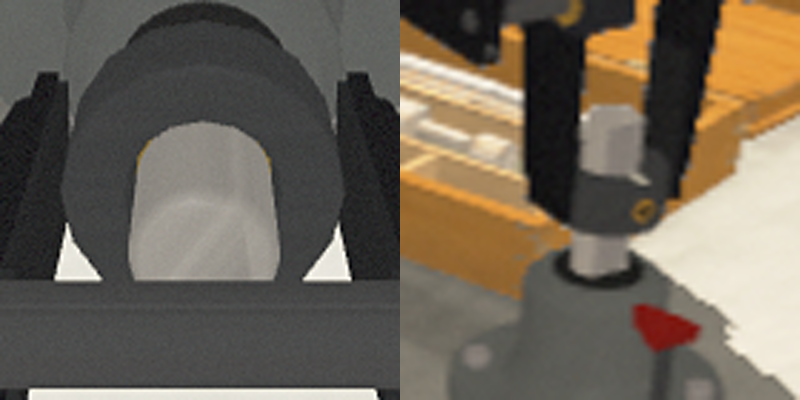

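The pictures show the shaft through the collar and the yellow band covered, apart from traces deep in the bore at (145,155) and (268,160). The brass screw at (645,210) is over the flat on the pointer's side, clear of the housing. The collar top is at 97.8 mm, so its middle is at about 87.8 mm, with no side load. I hand the job in.

```bash
python3 -c "
from cell import env
print(env.finish_job()); o=env.observe(); print(o['time'],o['position'],o['finger_gap'])"
```

```text
the job is handed in; nothing more can be done
None
the job is handed in; nothing more can be done
```

The job is handed in, at about 15 s of the 53 s allowed. The gripper is still holding the collar on the shaft over the yellow band; the hand-in reported no verdict.

**What I did**
- I pinched the shaft on its flat (gap 16.4 mm, against 16.5 mm expected) and turned it about 35° clockwise until the flat faced the pointer, then let go.
- I took the dark collar out of the tray (gap 41.8 mm, against 42 mm) and turned it so its screw lay over the flat. I then lowered it over the shaft without any contact force showing.

**Last checks**
- **Height:** the collar's middle is at about 87.8 mm, against 87 mm for the middle of the band.
- **Hold:** the tool is level and at rest, with the gap at 41.5 mm and only about 1–2 N on the wrist.
- **Band and screw:** the band is covered from outside, with slight yellow traces visible deep in the bore. The screw sits on the pointer's side, clear of the housing.
- **Flat:** it looked square to the pointer in the picture taken just before I slid the collar on. I did not measure it again afterwards.
- **Tray:** I did not check the other parts afterwards; the gripper went in only at the collar.

**Where measurements disagreed**
- **Collar-to-shaft offset:** camera and arm readings differed by about 1 mm. I used a value in between, and the collar slid on freely.
- **Flat angle:** the tip fit read about 4° away from the jaw angle, which I put down to the fit's roughness.
- **Collar centre:** the first fit took in the fingers (radius 25 mm), so I redid it.

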